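# Slide the workpiece under the drilling-jig bridge

### The job

Load the drilling jig: push the loose flat board along the bench with the fingertips, under the low bridge, until it is fully home against the end stop and lies along the fence. Only push it: keep it flat on the bench, never pick it up or tip it, leave the other things on the bench where they are, and finish with the hand clear of everything.

Things in the scene. Friction and masses are not known exactly. Their poses are not given: they have to be found in the camera images.
- jig: Wooden drilling jig screwed to the bench (never moves). Origin on the bench surface, directly below the steel drill bush of the bridge. Its x is the direction in which the board is slid in, z is up; fence on its -y side, open on its +y side (towards the robot). The bare bench is the channel's floor. The points below are in this frame, in mm.
- bridge (a point): Middle of the underside of the dark wooden bridge, 18 above the bench. Bridge: x -25 to 25, y -65 to 85, top at 36, with a bush 22 diameter up to 46. It rests on the fence and on a leg at y 55 to 85.
- fence (a point): Entry end of the fence's straight guiding face, at bench level, at x -240, y -45. The face runs along jig x to x 95; the strip is 20 wide (y -65 to -45) and 18 high.
- stop (a point): Middle of the end stop's face, at bench level, at x 75, y 0. The stop is a strip 18 high, x 75 to 95, y -45 to 55.
- board: Loose pale board, 150 (its x) by 90 (its y) by 14 mm thick, about 0.13 kg, small pencil cross on top. Origin: centre of its underside. Starts flat on the bench before the bridge (jig -x side), off the fence, askew by up to 0.4 rad. When home its centre is at the jig's origin, sides parallel to the fence, and 50 mm sticks out on the -x side of the bridge.
- glue: Bystander: upright white glue bottle, 52 diameter, 150 high, beyond the fence. Origin at the centre of its underside.
- pencil: Bystander: flat red carpenter's pencil, 175 long, 12 wide, 8 high, lying beyond the fence; long axis x, origin under the middle of its body.
- offcut: Bystander: pale wood offcut block 90 x 70 x 32 high, beside the bridge on the robot's side. Origin at the centre of its underside.
- square: Bystander: joiner's square, wooden stock 30 x 110 x 18 high with a thin steel blade 170 long, beyond the end stop. Origin under the middle of the stock.
- tape: Bystander: yellow tape measure 70 x 40 x 65 high. Origin at the centre of its underside.
- chisel: Bystander: chisel lying along its x, 270 long, 28 high, handle to its -x. Origin under the front of the handle.
Not all that is in view belongs to the job. Leave any orange or red look-alike of the board alone.

How it is judged:
On the way:
1. the board's leading end is under the bridge, flat (x of board in the frame of jig between -0.075 and -0.02 m and angle between the x axis of board and the x axis of jig, either way round below 0.15 rad), for 0.05 s.
At the end, for the whole second after the job is handed in: The board lies flat and still under the bridge, its centre within 6 mm of home along the slide (touching or nearly touching the end stop) and within 6 mm across it (along the fence), parallel to the fence within 0.06 rad (x of board in the frame of jig between -0.006 and 0.006 m and y of board in the frame of jig between -0.006 and 0.006 m and angle between the x axis of board and the x axis of jig, either way round below 0.06 rad and height (world z) of board below 0.003 m and angle between board's own z axis and vertical below 0.03 rad and linear speed of board below 0.01 m/s).
It fails at once if the board is lifted off the bench (over 8 mm) (height (world z) of board above 0.008 m).
It fails at once if the board is tipped (over 0.12 rad) (angle between board's own z axis and vertical above 0.12 rad).
It fails at once if a bystander is moved by more than 20 mm (distance of any of glue, pencil, offcut, square, tape, chisel from where it was at the start of the episode above 0.02 m).
It also fails if it takes over 51 s, if anything falls off the work surface, if the arm or the gripper's body presses on something with over 40 N, if the wrist force passes 120 N, or if a joint passes its speed limit or range.

### The arm

A 6-joint arm with a two-finger parallel gripper is mounted at the origin on the work surface. World frame = base frame: x ahead of the robot, y to its left, z up, the work surface at z = 0. Lengths are in m, angles in rad, forces in N, time in s.
With the tool pointing down it reaches from about 0.275 to 0.825 m from the base axis. Payload 5.2 kg.
Tool frame: the origin (TCP) lies midway between the tips of the shut fingers; the grasp point (between the pads) lies 19 mm behind it; z points along the fingers, y is the line along which they close (so a half turn about z gives the same grasp; the last joint's range is limited). The gripper opens to 93 mm and grips with 3 to 60 N. Pads are 15 mm wide; open, the fingers measure 128 mm over their backs; the gripper's body (75 mm by 188 mm) begins 65 mm behind the grasp point.
Start: joints at [-1.36, 0.259, 1.535, -0, 1.348, -0.203], TCP at [0.221, -0.504, 0.219] pointing down, gripper open.
Joint ranges: [-3.14, 3.14], [-0.91, 2.08], [0.19, 2.58], [-1.22, 4.36], [0.22, 2.71], [-3.12, 3.12]. Speed limits (rad/s): [2.57, 2.57, 3.14, 3.14, 3.14, 3.14].

### API

Orientations are given as a unit quaternion [x, y, z, w].
In Python, from workcell import env, optics gives the robot as it stands.
- The arm moves only by the tool play_rows, never from a script. Its argument "increments" is a list of rows, each an object with "offset": the shift along the tool's x, y, z in m, a list of three; "rot": the turn, a rotation vector about the tool's x, y, z in degrees, a list of three. A call has 1 to 12 rows; each row shifts and turns the commanded pose from where the row before left it, along the tool's axes as they then stand; what a row does not reach is not made up. A row lasts 1/10 s, in which the tool goes at most 50 mm and 8.59 degrees, less where a joint would pass 70% of its speed; a pose out of reach is approached as far as the arm can. A call with a gripper value outside its range is refused whole. "gripper" is the finger opening in m, from 0 to 0.093, set as the call begins (left out, the last holds). The fingers move at their own pace and stop on an object; the grip force is fixed at half the most. Time passes only in rows, so rows that do not move let the fingers close. It gives the time, the measured TCP pose, the force, the opening and the grip force at its end, in the units of the state.
- env.sense(): the state, without advancing time (a new reading comes with each control period).
- optics.camera(name): name is "side" or "top"; returns the picture (400x640x3 uint8, red, green, blue); there is no depth.
- optics.camera_model(name): a dict with "camera_matrix" (3x3 intrinsics, pixels), "cam_to_world" (4x4, takes a point from camera to world coordinates). Camera axes: x right, y down, z forward; pixel columns grow to the right and rows downward; lengths in m; the calibration is good to about 2 mm. A picture is of the moment at which its call begins. camera_model takes no time and is no camera call.
- env.hand_in(): hands the job in; it is judged then, once.
The state is a dict: "time": time; "joints": joint angles; "dq": joint speeds; "tau": joint torques, N m; "eef_pos": TCP position; "eef_rot": TCP orientation; "wrist_force": force on the tool from outside, world axes, zero at the start; "wrist_torque": the same for the moment, N m; "finger_gap": finger opening in m; "grasp_force": force on a finger pad.
Only numpy, scipy, OpenCV 4.12 (cv2) and the standard library are available. Lean on these libraries where they do the work, as an engineer would, in place of code of your own. Each camera call takes 0.05 s, during which the arm holds its last target. There are 200 camera calls.

## Working session

There is one attempt and no reset: what is moved stays moved. The work goes in short steps, Python scripts to look and compute and a tool call to move; the robot and the scene stay as the last step left them, time stands still between calls to the robot, and variables do not carry over. Pictures are saved under pics/ and viewed, at most 10 in all, crops included, and the job is handed in when it is done.

Besides the shell and the picture viewer there is one more tool, called after "Request:" in YAML: its name, and indented under it one key for each argument. play_rows: Moves the arm, as the interface text tells. Its arguments: {"type":"object","properties":{"increments":{"type":"array","items":{"type":"object","properties":{"offset":{"type":"array","items":{"type":"number"}},"rot":{"type":"array","items":{"type":"number"}}}}},"gripper":{"type":"number"}},"required":["increments"]}

```bash
mkdir -p pics; ls
python3 - <<'E'
from workcell import env, optics
import cv2
for n in("top","side"):
    cv2.imwrite(f"pics/{n}0.png",optics.camera(n)[:,:,::-1])
    m=optics.camera_model(n);print(n,m["camera_matrix"],m["cam_to_world"])
print(env.sense())
E
```

```text
pics
top [[506.57339092   0.         319.47847321]
 [  0.         506.57339092 201.93919088]
 [  0.           0.           1.        ]] [[-0.02344701 -0.97737098  0.21022896  0.16858365]
 [-0.9997231   0.02334108 -0.00298542 -0.04669153]
 [-0.00198911 -0.21024075 -0.97764762  1.45265823]
 [ 0.          0.          0.          1.        ]]
side [[457.67034544   0.         312.51187047]
 [  0.         457.67034544 203.62666611]
 [  0.           0.           1.        ]] [[ 0.97528099 -0.14200347  0.16929858  0.20422707]
 [-0.2204474  -0.67785644  0.70136552 -1.16982864]
 [ 0.01516379 -0.72134989 -0.6924048   1.15049945]
 [ 0.          0.          0.          1.        ]]
{'time': 0.1, 'joints': array([-1.35980857e+00,  2.59251809e-01,  1.53596280e+00, -1.29064088e-05,
        1.34803299e+00, -2.02792928e-01]), 'dq': array([ 5.11151987e-04, -5.50893329e-04, -3.22323735e-03,  9.75291107e-04,
       -2.59308207e-05,  5.36366970e-04]), 'tau': array([ 2.40008900e-03, -4.38210118e+01, -2.84641457e+01,  7.22371205e-02,
        3.63187375e-02, -4.96887583e-05]), 'eef_pos': array([ 0.22105425, -0.50307489,  0.21791507]), 'eef_rot': array([ 9.78673795e-01,  2.05418883e-01, -9.68299331e-06, -8.27437664e-04]), 'wrist_force': array([ 0.38500996,  0.22069499, -0.22168274]), 'wrist_torque': array([0.01356563, 0.00212226, 0.02664336]), 'grasp_force': 0.0, 'finger_gap': 0.09327255274283579}
```

View pics/top0.png

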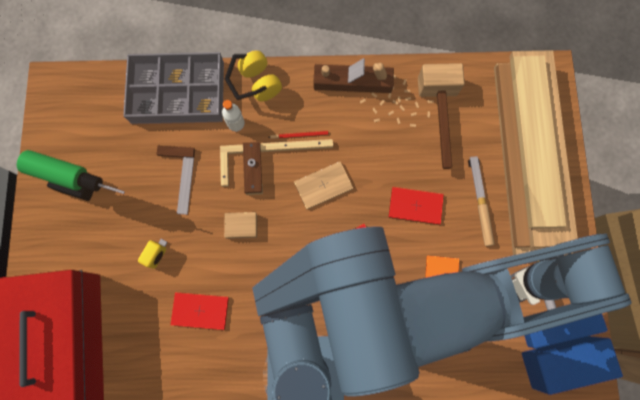

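View pics/side0.png

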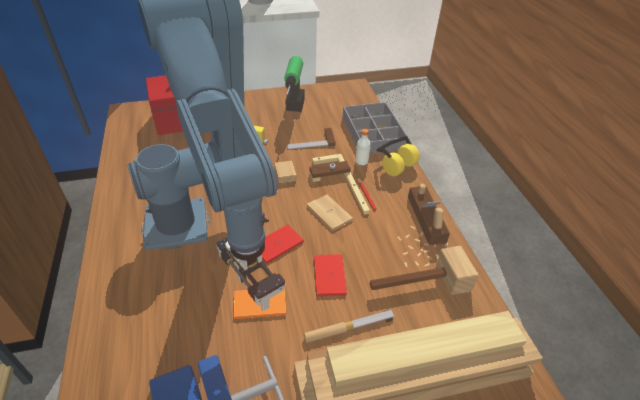

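Candidates for the board: the pale board at top (323,186). Look-alikes are red (416,205), red (200,311), orange (442,266), and the small pale offcut at (240,225). I choose (323,186): it is pale, sits before the bridge, and has a pencil cross. I'll check it in a close crop.

Run:
```python
import cv2
a=cv2.imread("pics/top0.png")[120:250,200:365]
cv2.imwrite("pics/crop0.png",cv2.resize(a,None,fx=4.6,fy=4.6,interpolation=cv2.INTER_CUBIC))
```

```text
(no output)
```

View pics/crop0.png

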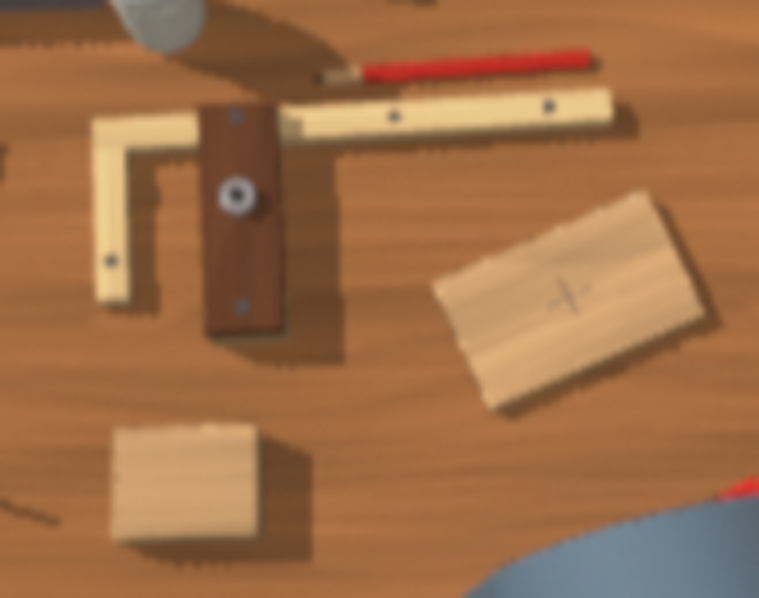

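The board is confirmed: crop centre (568,297) with the pencil cross, skewed. Next I fit the poses from the corners.

```bash
cat > h.py <<'E'
import numpy as np
from scipy.optimize import least_squares
from workcell import env, optics
M={n:optics.camera_model(n) for n in("top","side")}
def proj(n,P):
    P=np.atleast_2d(P);T=np.linalg.inv(M[n]["cam_to_world"]);c=P@T[:3,:3].T+T[:3,3]
    u=c@M[n]["camera_matrix"].T;return u[:,:2]/u[:,2:]
def place(p,L):
    c,s=np.cos(p[2]),np.sin(p[2]);L=np.atleast_2d(L)
    return np.c_[p[0]+c*L[:,0]-s*L[:,1],p[1]+s*L[:,0]+c*L[:,1],L[:,2]]
def fit(n,L,px,p0):
    r=least_squares(lambda p:(proj(n,place(p,L))-px).ravel(),p0)
    return r.x,np.abs(r.fun).max()
BC=np.array([[-75,-45,14],[75,-45,14],[75,45,14],[-75,45,14]])/1e3
JIG=None
def rel(b,j):
    d=np.array(b[:2])-j[:2];c,s=np.cos(j[2]),np.sin(j[2])
    return c*d[0]+s*d[1],-s*d[0]+c*d[1],b[2]-j[2]
E
python3 - <<'E'
from h import *
px=lambda a:np.array(a)/4.6+[200,120]
L=np.array([[-240,-65,18],[-240,-45,18],[95,-65,18],[95,55,18],[75,55,18],[75,-45,18],[-25,-65,36],[25,-65,36],[25,85,36],[-25,85,36],[0,0,46]])/1e3
P=px([(612,90),(614,121),(92,121),(97,301),(129,300),(127,151),(279,104),(198,106),(206,333),(285,328),(237,195)])
j,e=fit("top",L,P,[.5,.1,1.57]);print("jig",j,e)
# board: corners order -x,-y (far,right); +x,-y (far,left); +x,+y ; -x,+y
B=px([(650,190),(433,284),(490,410),(705,316)])
b,e=fit("top",BC,B,[.5,0,1.57]);print("board",b,e,rel(b,j))
R=place(j,[[0,0,0]])
print(place(j,np.array([[-240,-45,0],[-300,0,0],[75,0,0]])/1e3))
o=px([(112,430),(257,424),(258,538),(112,541)]);
q,e=fit("top",np.array([[45,-35,32],[-45,-35,32],[-45,35,32],[45,35,32]])/1e3,o,[.4,.1,1.57]);print("offcut",q,e,rel(q,j))
print("corners rel",[np.round(rel(list(x[:2])+[0],j)[:2],3) for x in place(b,BC)])
print(proj("side",place(j,L[-1:])),proj("side",place(b,BC)))
E
```

```text
jig [0.5914283  0.14155985 1.60828293] 0.6067763886547084
board [ 0.52803009 -0.06509781  1.96396789] 0.43718706249012484 (np.float64(-0.2041364470070203), np.float64(0.07109875315107322), np.float64(0.35568496536201955))
[[ 0.64539137 -0.09658504  0.        ]
 [ 0.60267165 -0.15822939  0.        ]
 [ 0.58861747  0.21650716  0.        ]]
offcut [0.41246686 0.17585741 1.58060142] 0.2784570263016519 (np.float64(0.04098055309494061), np.float64(0.1775503171032381), np.float64(-0.027681509977296015))
corners rel [array([-0.259,  0.003]), array([-0.118,  0.055]), array([-0.15 ,  0.139]), array([-0.29 ,  0.087])]
[[331.28584681 165.13525352]] [[351.34127879 218.07996369]
 [325.7216206  193.95629077]
 [305.53901275 203.5410456 ]
 [330.65356824 228.79819822]]
```

```bash
cat >> h.py <<'E'
J=np.array([0.5914283,0.14155985,1.60828293])
def unproj(n,uv,z):
    m=M[n];d=np.linalg.inv(m["camera_matrix"])@np.r_[uv,1];T=m["cam_to_world"]
    d=T[:3,:3]@d;o=T[:3,3];return o+d*(z-o[2])/d[2]
def tooldelta(xj,yj,z):   # offset in current tool axes, metres, to a jig point
    from scipy.spatial.transform import Rotation as R
    s=env.sense();t=place(J,[[xj,yj,z]])[0];r=R.from_quat(s["eef_rot"])
    return r.inv().apply(t-s["eef_pos"])
def now():
    from scipy.spatial.transform import Rotation as R
    s=env.sense();X=R.from_quat(s["eef_rot"]).as_matrix()
    p=rel([*s["eef_pos"][:2],np.arctan2(X[1,0],X[0,0])],J)
    return s["time"],np.round(p[:2],4),round(s["eef_pos"][2],4),"ang deg",round(np.degrees(p[2]),2),s["wrist_force"].round(1),s["finger_gap"]
E
python3 - <<'E'
from h import *
import cv2
for n in("top","side"):
    im=cv2.imread(f"pics/{n}0.png").astype(int);m=((im[:,:,2]>170)&(im[:,:,1]<70)&(im[:,:,0]<70)).astype('uint8')
    k,l,s,c=cv2.connectedComponentsWithStats(m)
    for i in range(1,k):
        if s[i,4]>8:
            x,y,w,h=s[i,:4];print(n,s[i],[np.round(rel([*unproj(n,q,.014)[:2],0],J)[:2],3) for q in((x,y),(x+w,y),(x,y+h),(x+w,y+h),c[i])])
print(now())
for p in((-210,180,120),(-210,180,6)): print(place(J,np.array([p])/1e3))
E
```

```text
top [279 131  49   6 119] [array([-0.08 , -0.104]), array([-0.227, -0.095]), array([-0.08 , -0.085]), array([-0.226, -0.076]), array([-0.153, -0.091])]
top [ 389  187   54   37 1542] [array([-0.394,  0.089]), array([-0.551,  0.098]), array([-0.384,  0.198]), array([-0.539,  0.207]), array([-0.466,  0.147])]
top [359 224   6   4  13] [array([-0.298,  0.192]), array([-0.315,  0.193]), array([-0.297,  0.204]), array([-0.314,  0.205]), array([-0.305,  0.198])]
top [   0  271   73  129 6295] [array([0.725, 0.264]), array([0.519, 0.277]), array([0.7  , 0.611]), array([0.505, 0.622]), array([0.614, 0.437])]
top [ 171  293   57   37 1749] [array([0.242, 0.355]), array([0.083, 0.365]), array([0.242, 0.456]), array([0.085, 0.466]), array([0.165, 0.409])]
top [ 28 318  16  63 894] [array([0.638, 0.399]), array([0.594, 0.402]), array([0.628, 0.566]), array([0.585, 0.569]), array([0.613, 0.481])]
side [147  76  26  24 448] [array([0.934, 0.682]), array([0.905, 0.556]), array([0.702, 0.683]), array([0.674, 0.566]), array([0.803, 0.631])]
side [320 293  23   1  23] [array([-0.533,  0.192]), array([-0.55 ,  0.126]), array([-0.537,  0.193]), array([-0.554,  0.127]), array([-0.541,  0.161])]
(0.1, array([-0.6303,  0.3943]), np.float64(0.2179), 'ang deg', np.float64(-68.44), array([ 0.4,  0.2, -0.2]), 0.09327255274283579)
[[ 0.4194251  -0.07503862  0.12      ]]
[[ 0.4194251  -0.07503862  0.006     ]]
```

Run:
```python
from h import *
for q in((259,250),(292,228),(303,241),(266,262)): print(np.round(rel([*unproj("side",q,.010)[:2],0],J)[:2],3))
```

```text
[-0.32   0.339]
[-0.251  0.213]
[-0.317  0.191]
[-0.375  0.326]
```

Request:
play_rows:
  increments:
    - {"rot": [0,0,7.2],"offset": [0,0,0]}
    - {"rot": [0,0,7.2],"offset": [0,0,0]}
    - {"rot": [0,0,7.15],"offset": [0,0,0]}
    - {"rot": [0,0,0],"offset": [0,0,0]}
  gripper: 0.07

```text
time: 0.5
eef_pos: [0.2211, -0.5033, 0.2182]
eef_rot: [1.0, 0.018, -0.0, -0.0]
wrist_force: [-1.1, -1.0, -0.3]
finger_gap: 0.0705
grasp_force: 0.0
```

```bash
python3 -c "
from h import *
print(now(),tooldelta(-.208,.163,.1))"
```

```text
(0.5, array([-0.6305,  0.3942]), np.float64(0.2182), 'ang deg', np.float64(-90.05), array([-1.1, -1. , -0.3]), 0.07045430319093415) [ 0.23086502 -0.42261007  0.11857877]
```

Request:
play_rows:
  increments:
    - {"offset": [0.021,-0.0384,0]}
    - {"offset": [0.021,-0.0384,0]}
    - {"offset": [0.021,-0.0384,0]}
    - {"offset": [0.021,-0.0384,0]}
    - {"offset": [0.021,-0.0384,0]}
    - {"offset": [0.021,-0.0384,0]}
    - {"offset": [0.021,-0.0384,0]}
    - {"offset": [0.021,-0.0384,0]}
    - {"offset": [0.021,-0.0384,0.03]}
    - {"offset": [0.021,-0.0384,0.03]}
    - {"offset": [0.021,-0.0386,0.03]}
    - {"offset": [0,0,0.03]}

```text
invalid input at $.increments[0]: expected keys offset, rot
```

Request:
play_rows:
  increments:
    - {"offset": [0,0,0]}
    - {"offset": [0,0,0]}

```text
invalid input at $.increments[0]: expected keys offset, rot
```

```bash
python3 -c "
from h import *
import cv2
print(now(),tooldelta(-.208,.163,.006))
cv2.imwrite('pics/side1.png',cv2.resize(optics.camera('side')[120:300,220:420,::-1],None,fx=3,fy=3))"
```

```text
(0.5, array([-0.6305,  0.3942]), np.float64(0.2182), 'ang deg', np.float64(-90.05), array([-1.1, -1. , -0.3]), 0.07045430319093415) [ 0.23087832 -0.42251993  0.21257872]
```

View pics/side1.png

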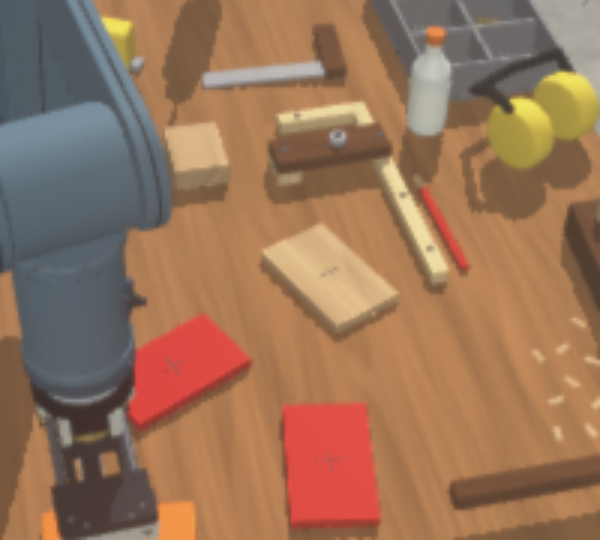

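The arm hasn't moved because every row needs both keys. The picture shows the pale board at crop (330,275), with the red look-alikes at (190,370) and (330,465) clear of my path.

Request:
play_rows:
  increments:
    - {"offset": [0.021,-0.0384,0],"rot": [0,0,0]}
    - {"offset": [0.021,-0.0384,0],"rot": [0,0,0]}
    - {"offset": [0.021,-0.0384,0],"rot": [0,0,0]}
    - {"offset": [0.021,-0.0384,0],"rot": [0,0,0]}
    - {"offset": [0.021,-0.0384,0],"rot": [0,0,0]}
    - {"offset": [0.021,-0.0384,0],"rot": [0,0,0]}
    - {"offset": [0.021,-0.0384,0],"rot": [0,0,0]}
    - {"offset": [0.021,-0.0384,0],"rot": [0,0,0]}
    - {"offset": [0.021,-0.0384,0],"rot": [0,0,0]}
    - {"offset": [0.021,-0.0384,0.015],"rot": [0,0,0]}
    - {"offset": [0.021,-0.0386,0.015],"rot": [0,0,0]}
    - {"offset": [0,0,0.04],"rot": [0,0,0]}

```text
time: 1.75
eef_pos: [0.44, -0.069, 0.1506]
eef_rot: [1.0, 0.024, 0.004, 0.001]
wrist_force: [0.6, -1.1, -0.7]
finger_gap: 0.07
grasp_force: 0.0
```

Request:
play_rows:
  increments:
    - {"offset": [0,0,0.04],"rot": [0,0,0]}
    - {"offset": [0,0,0],"rot": [0,0,0]}
    - {"offset": [0,0,0],"rot": [0,0,0]}

```text
time: 2.05
eef_pos: [0.4359, -0.0725, 0.1089]
eef_rot: [1.0, 0.02, -0.001, -0.0]
wrist_force: [-0.9, -0.0, 0.5]
finger_gap: 0.07
grasp_force: 0.0
```

```bash
python3 -c "
from h import *
print(now(),tooldelta(-.208,.163,.006))"
```

```text
(2.05, array([-0.2081,  0.1635]), np.float64(0.1089), 'ang deg', np.float64(-89.89), array([-0.9, -0. ,  0.5]), 0.07003754782080936) [ 6.40363832e-04 -8.34742342e-06  1.02903203e-01]
```

Request:
play_rows:
  increments:
    - {"offset": [0,0,0.03],"rot": [0,0,0]}
    - {"offset": [0,0,0.03],"rot": [0,0,0]}
    - {"offset": [0,0,0.025],"rot": [0,0,0]}
    - {"offset": [0,0,0.012],"rot": [0,0,0]}
    - {"offset": [0,0,0.005],"rot": [0,0,0]}
    - {"offset": [0,0,0],"rot": [0,0,0]}
    - {"offset": [0.008,0,0],"rot": [0,0,0]}
    - {"offset": [0.008,0,0],"rot": [0,0,0]}
    - {"offset": [0.008,0,0],"rot": [0,0,0]}
    - {"offset": [0.008,0,0],"rot": [0,0,0]}
    - {"offset": [0,0,0],"rot": [0,0,0]}

```text
time: 3.15
eef_pos: [0.4697, -0.0715, 0.0069]
eef_rot: [1.0, 0.019, 0.001, 0.0]
wrist_force: [0.1, 0.4, -0.9]
finger_gap: 0.0697
grasp_force: 0.0
```

Request:
play_rows:
  increments:
    - {"offset": [0.008,0,0],"rot": [0,0,0]}
    - {"offset": [0.008,0,0],"rot": [0,0,0]}
    - {"offset": [0.008,0,0],"rot": [0,0,0]}
    - {"offset": [0.008,0,0],"rot": [0,0,0]}
    - {"offset": [0.008,0,0],"rot": [0,0,0]}
    - {"offset": [0.006,0,0],"rot": [0,0,0]}
    - {"offset": [0,0,0],"rot": [0,0,0]}

```text
time: 3.85
eef_pos: [0.5153, -0.0699, 0.0067]
eef_rot: [1.0, 0.019, 0.001, 0.0]
wrist_force: [0.3, 0.1, 0.2]
finger_gap: 0.0702
grasp_force: 0.0
```

```bash
python3 -c "
from h import *
import cv2
print(now())
cv2.imwrite('pics/top2.png',cv2.resize(optics.camera('top')[120:250,200:365,::-1],None,fx=4.6,fy=4.6,interpolation=2))
cv2.imwrite('pics/side2.png',cv2.resize(optics.camera('side')[120:300,220:420,::-1],None,fx=3,fy=3,interpolation=2))"
```

```text
(3.85, array([-0.2084,  0.084 ]), np.float64(0.0067), 'ang deg', np.float64(-89.98), array([0.3, 0.1, 0.2]), 0.0701929989868956)
```

View pics/side2.png

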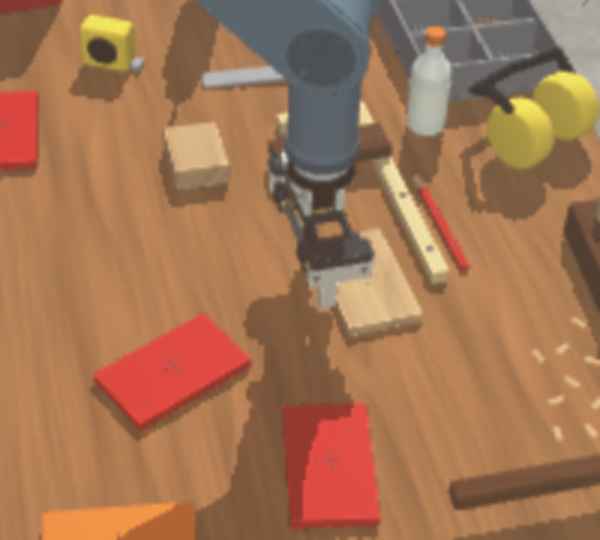

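The board has swung nearly parallel and lies flat. Its trailing end runs from crop (350,340) to (421,322). I keep pushing to the fence.

Request:
play_rows:
  increments:
    - {"offset": [0.007,0,0],"rot": [0,0,0]}
    - {"offset": [0.007,0,0],"rot": [0,0,0]}
    - {"offset": [0.006,0,0],"rot": [0,0,0]}
    - {"offset": [0.004,0,0],"rot": [0,0,0]}
    - {"offset": [0.003,0,0],"rot": [0,0,0]}
    - {"offset": [0.002,0,0],"rot": [0,0,0]}
    - {"offset": [0,0,0],"rot": [0,0,0]}
    - {"offset": [0,0,0],"rot": [0,0,0]}

```text
time: 4.75
eef_pos: [0.5432, -0.0686, 0.0067]
eef_rot: [1.0, 0.019, 0.0, 0.0]
wrist_force: [0.2, 0.1, -0.0]
finger_gap: 0.0701
grasp_force: 0.0
```

```bash
python3 -c "
from h import *
print(now())"
```

```text
(4.75, array([-0.2082,  0.0561]), np.float64(0.0067), 'ang deg', np.float64(-89.99), array([ 0.2,  0.1, -0. ]), 0.07007095184997207)
```

Request:
play_rows:
  increments:
    - {"offset": [0.002,0,0],"rot": [0,0,0]}
    - {"offset": [0.002,0,0],"rot": [0,0,0]}
    - {"offset": [0,0,0],"rot": [0,0,0]}
    - {"offset": [0,0,0],"rot": [0,0,0]}

```text
time: 5.15
eef_pos: [0.5473, -0.0685, 0.0067]
eef_rot: [1.0, 0.019, 0.0, 0.0]
wrist_force: [-0.1, 0.4, 0.6]
finger_gap: 0.0701
grasp_force: 0.0
```

Request:
play_rows:
  increments:
    - {"offset": [0.0015,0,0],"rot": [0,0,0]}
    - {"offset": [0,0,0],"rot": [0,0,0]}
    - {"offset": [0,0,0],"rot": [0,0,0]}

```text
time: 5.45
eef_pos: [0.5486, -0.0683, 0.0067]
eef_rot: [1.0, 0.019, 0.0, 0.0]
wrist_force: [-0.1, 0.4, -0.4]
finger_gap: 0.07
grasp_force: 0.2
```

Request:
play_rows:
  increments:
    - {"offset": [0.0015,0,0],"rot": [0,0,0]}
    - {"offset": [0,0,0],"rot": [0,0,0]}
    - {"offset": [0,0,0],"rot": [0,0,0]}

```text
time: 5.75
eef_pos: [0.5502, -0.0683, 0.0066]
eef_rot: [1.0, 0.019, 0.0, 0.0]
wrist_force: [-1.1, 0.1, 0.9]
finger_gap: 0.0702
grasp_force: 0.1
```

Request:
play_rows:
  increments:
    - {"offset": [0.0015,0,0],"rot": [0,0,0]}
    - {"offset": [0,0,0],"rot": [0,0,0]}
    - {"offset": [0,0,0],"rot": [0,0,0]}

```text
time: 6.05
eef_pos: [0.5503, -0.0682, 0.0066]
eef_rot: [1.0, 0.019, -0.001, -0.0]
wrist_force: [-4.6, -1.1, 4.0]
finger_gap: 0.0698
grasp_force: 2.6
```

```bash
python3 -c "
from h import *
import cv2
print(now())
cv2.imwrite('pics/side3.png',cv2.resize(optics.camera('side')[150:250,270:400,::-1],None,fx=6,fy=6,interpolation=2))"
```

```text
(6.05, array([-0.2081,  0.049 ]), np.float64(0.0066), 'ang deg', np.float64(-89.98), array([-4.6, -1.1,  4. ]), 0.06975998855707607)
```

View pics/side3.png

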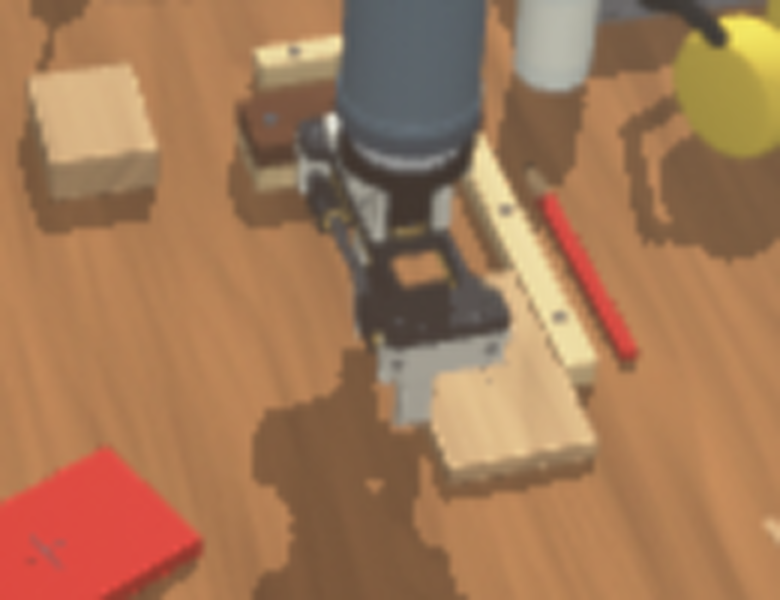

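The board is against the fence (4.6 N). Its trailing end runs from crop (447,472) to (595,440). I back off, lift, and rotate for the end push.

Request:
play_rows:
  increments:
    - {"offset": [-0.01,0,0],"rot": [0,0,0]}
    - {"offset": [-0.03,0,0],"rot": [0,0,0]}
    - {"offset": [-0.01,0,-0.03],"rot": [0,0,0]}
    - {"offset": [0,0,-0.04],"rot": [0,0,0]}
    - {"offset": [0,0.03,-0.03],"rot": [0,0,0]}
    - {"offset": [0,0.04,0],"rot": [0,0,0]}
    - {"offset": [0,0.04,0],"rot": [0,0,0]}
    - {"offset": [0,0,0],"rot": [0,0,-8]}
    - {"offset": [0,0,0],"rot": [0,0,-8]}
    - {"offset": [0,0,0],"rot": [0,0,-8]}
    - {"offset": [0,0,0],"rot": [0,0,-8]}
    - {"offset": [0,0,0],"rot": [0,0,-8]}
  gripper: 0.04

```text
time: 7.3
eef_pos: [0.5056, -0.1801, 0.1066]
eef_rot: [0.932, 0.362, 0.0, 0.0]
wrist_force: [-0.2, -0.3, -0.0]
finger_gap: 0.0401
grasp_force: 0.0
```

Request:
play_rows:
  increments:
    - {"offset": [0,0,0],"rot": [0,0,-8]}
    - {"offset": [0,0,0],"rot": [0,0,-8]}
    - {"offset": [0,0,0],"rot": [0,0,-8]}
    - {"offset": [0,0,0],"rot": [0,0,-8]}
    - {"offset": [0,0,0],"rot": [0,0,-8]}
    - {"offset": [0,0,0],"rot": [0,0,-8]}
    - {"offset": [0,0,0],"rot": [0,0,-2]}
    - {"offset": [0,0,0],"rot": [0,0,0]}
    - {"offset": [0,0,0],"rot": [0,0,0]}

```text
time: 8.2
eef_pos: [0.5056, -0.18, 0.1066]
eef_rot: [0.694, 0.72, 0.0, 0.0]
wrist_force: [0.7, -0.4, 0.5]
finger_gap: 0.04
grasp_force: 0.0
```

```bash
python3 -c "
from h import *
for q in((344.5,228.7),(369.2,223.3)): print(np.round(rel([*unproj('side',q,.014)[:2],0],J)[:2],3))
# fence inner edge check at entry: px (575,380)/6 top z18 (-.24,-.045)
print(np.round(rel([*unproj('side',(270+575/6,150+378/6),.018)[:2],0],J)[:2],3))
print(now(),tooldelta(-.32,.0,.007))"
```

```text
[-0.301  0.041]
[-0.298 -0.049]
[-0.251 -0.053]
(8.2, array([-0.3181,  0.0978]), np.float64(0.1066), 'ang deg', np.float64(-0.06), array([ 0.7, -0.4,  0.5]), 0.03996299165943515) [-0.00177014  0.09777214  0.09967779]
```

Request:
play_rows:
  increments:
    - {"offset": [-0.012,0.035,0],"rot": [0,0,0]}
    - {"offset": [0,0.035,0],"rot": [0,0,0]}
    - {"offset": [0,0.031,0],"rot": [0,0,0]}
    - {"offset": [0,0,0.03],"rot": [0,0,0]}
    - {"offset": [0,0,0.03],"rot": [0,0,0]}
    - {"offset": [0,0,0.025],"rot": [0,0,0]}
    - {"offset": [0,0,0.01],"rot": [0,0,0]}
    - {"offset": [0,0,0.0045],"rot": [0,0,0]}
    - {"offset": [0,0,0],"rot": [0,0,0]}
    - {"offset": [0,0,0],"rot": [0,0,0]}
  gripper: 0.032

```text
time: 9.2
eef_pos: [0.608, -0.1887, 0.0086]
eef_rot: [0.694, 0.72, 0.0, 0.001]
wrist_force: [-0.0, 0.1, 1.0]
finger_gap: 0.0322
grasp_force: 0.0
```

```bash
python3 -c "
from h import *
import cv2
print(now())
cv2.imwrite('pics/top4.png',cv2.resize(optics.camera('top')[120:250,200:365,::-1],None,fx=4.6,fy=4.6,interpolation=2))
"
```

```text
(9.2, array([-0.3307, -0.0042]), np.float64(0.0086), 'ang deg', np.float64(-0.0), array([-0. ,  0.1,  1. ]), 0.03221599646312685)
```

View pics/top4.png

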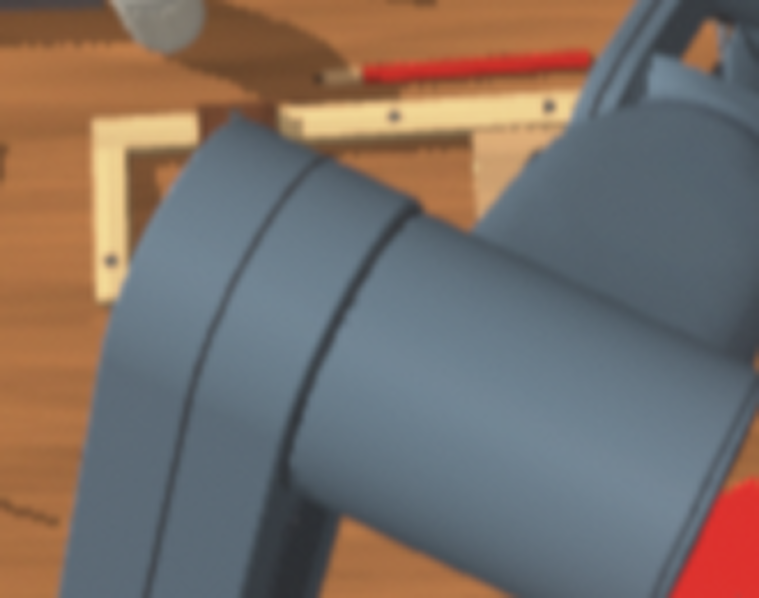

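The board's leading end at crop (472,135) sits at the fence and the fingers are down behind it. I push along.

Request:
play_rows:
  increments:
    - {"offset": [0,0,0.002],"rot": [0,0,0]}
    - {"offset": [0.008,0,0],"rot": [0,0,0]}
    - {"offset": [0.008,0,0],"rot": [0,0,0]}
    - {"offset": [0.008,0,0],"rot": [0,0,0]}
    - {"offset": [0.008,0,0],"rot": [0,0,0]}
    - {"offset": [0.008,0,0],"rot": [0,0,0]}
    - {"offset": [0.008,0,0],"rot": [0,0,0]}
    - {"offset": [0.008,0,0],"rot": [0,0,0]}
    - {"offset": [0.008,0,0],"rot": [0,0,0]}
    - {"offset": [0.008,0,0],"rot": [0,0,0]}
    - {"offset": [0.008,0,0],"rot": [0,0,0]}
    - {"offset": [0.008,0,0],"rot": [0,0,0]}

```text
time: 10.45
eef_pos: [0.6037, -0.0999, 0.0053]
eef_rot: [0.694, 0.72, -0.0, 0.0]
wrist_force: [-0.7, -3.1, 2.7]
finger_gap: 0.0321
grasp_force: 1.3
```

Request:
play_rows:
  increments:
    - {"offset": [0.008,0,0],"rot": [0,0,0]}
    - {"offset": [0.008,0,0],"rot": [0,0,0]}
    - {"offset": [0.008,0,0],"rot": [0,0,0]}
    - {"offset": [0.008,0,0],"rot": [0,0,0]}
    - {"offset": [0.008,0,0],"rot": [0,0,0]}
    - {"offset": [0.008,0,0],"rot": [0,0,0]}
    - {"offset": [0.008,0,0],"rot": [0,0,0]}
    - {"offset": [0.008,0,0],"rot": [0,0,0]}
    - {"offset": [0.008,0,0],"rot": [0,0,0]}
    - {"offset": [0,0,0],"rot": [0,0,0]}
    - {"offset": [0,0,0],"rot": [0,0,0]}

```text
time: 11.55
eef_pos: [0.601, -0.0276, 0.005]
eef_rot: [0.694, 0.72, 0.0, -0.0]
wrist_force: [0.2, -0.2, 0.0]
finger_gap: 0.0319
grasp_force: 0.0
```

```bash
python3 -c "
from h import *
import cv2
print(now())
cv2.imwrite('pics/side5.png',cv2.resize(optics.camera('side')[130:240,270:400,::-1],None,fx=5.4,fy=5.4,interpolation=2))
"
```

```text
(11.55, array([-0.1694, -0.0032]), np.float64(0.005), 'ang deg', np.float64(0.03), array([ 0.2, -0.2,  0. ]), 0.03190829303845515)
```

View pics/side5.png

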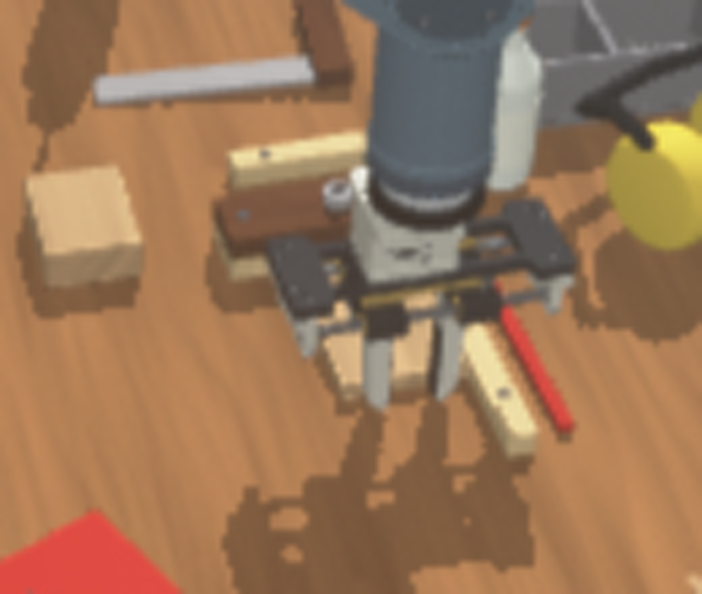

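The board is flat at the fence with its trailing-left corner at crop (343,385). I'll check glue clearance, then continue.

```bash
python3 -c "
from h import *
print(np.round(rel([*unproj('top',(228,103),.15)[:2],0],J)[:2],3),np.round(rel([*unproj('top',(236,130),.01)[:2],0],J)[:2],3))
q=(270+343/5.4,130+385/5.4);print(np.round(rel([*unproj('side',q,.014)[:2],0],J)[:2],3))
"
```

```text
[ 0.047 -0.143] [ 0.049 -0.116]
[-0.163  0.039]
```

Request:
play_rows:
  increments:
    - {"offset": [0.007,0,0],"rot": [0,0,0]}
    - {"offset": [0.008,0,0],"rot": [0,0,0]}
    - {"offset": [0.008,0,0],"rot": [0,0,0]}
    - {"offset": [0.008,0,0],"rot": [0,0,0]}
    - {"offset": [0.008,0,0],"rot": [0,0,0]}
    - {"offset": [0.008,0,0],"rot": [0,0,0]}
    - {"offset": [0.008,0,0],"rot": [0,0,0]}
    - {"offset": [0.006,0,0],"rot": [0,0,0]}
    - {"offset": [0,0,0],"rot": [0,0,0]}
    - {"offset": [0,0,0],"rot": [0,0,0]}

```text
time: 12.6
eef_pos: [0.5988, 0.0328, 0.0052]
eef_rot: [0.694, 0.72, 0.0, 0.0]
wrist_force: [0.4, 0.3, -0.1]
finger_gap: 0.032
grasp_force: 0.0
```

Request:
play_rows:
  increments:
    - {"offset": [0.006,0,0],"rot": [0,0,0]}
    - {"offset": [0.006,0,0],"rot": [0,0,0]}
    - {"offset": [0.005,0,0],"rot": [0,0,0]}
    - {"offset": [0.004,0,0],"rot": [0,0,0]}
    - {"offset": [0.002,0,0],"rot": [0,0,0]}
    - {"offset": [0,0,0],"rot": [0,0,0]}
    - {"offset": [0,0,0],"rot": [0,0,0]}

```text
time: 13.3
eef_pos: [0.5978, 0.0558, 0.0051]
eef_rot: [0.694, 0.72, 0.0, -0.0]
wrist_force: [-0.5, -0.3, -0.8]
finger_gap: 0.0319
grasp_force: 0.0
```

Request:
play_rows:
  increments:
    - {"offset": [0.002,0,0],"rot": [0,0,0]}
    - {"offset": [0,0,0],"rot": [0,0,0]}
    - {"offset": [0,0,0],"rot": [0,0,0]}

```text
time: 13.6
eef_pos: [0.5978, 0.0576, 0.0051]
eef_rot: [0.694, 0.72, 0.0, -0.0]
wrist_force: [-0.4, -0.2, -0.5]
finger_gap: 0.0318
grasp_force: 0.0
```

Request:
play_rows:
  increments:
    - {"offset": [0.002,0,0],"rot": [0,0,0]}
    - {"offset": [0,0,0],"rot": [0,0,0]}
    - {"offset": [0,0,0],"rot": [0,0,0]}

```text
time: 13.9
eef_pos: [0.5977, 0.0597, 0.0052]
eef_rot: [0.694, 0.72, 0.0, -0.0]
wrist_force: [-0.1, 0.2, -0.2]
finger_gap: 0.032
grasp_force: 0.0
```

Request:
play_rows:
  increments:
    - {"offset": [0.0015,0,0],"rot": [0,0,0]}
    - {"offset": [0,0,0],"rot": [0,0,0]}
    - {"offset": [0,0,0],"rot": [0,0,0]}

```text
time: 14.2
eef_pos: [0.5977, 0.0612, 0.0052]
eef_rot: [0.694, 0.72, 0.0, -0.0]
wrist_force: [0.3, 0.1, 0.2]
finger_gap: 0.0318
grasp_force: 0.0
```

Request:
play_rows:
  increments:
    - {"offset": [0.0015,0,0],"rot": [0,0,0]}
    - {"offset": [0,0,0],"rot": [0,0,0]}
    - {"offset": [0,0,0],"rot": [0,0,0]}

```text
time: 14.5
eef_pos: [0.598, 0.0614, 0.0053]
eef_rot: [0.693, 0.72, -0.0, 0.001]
wrist_force: [0.1, -4.5, -0.2]
finger_gap: 0.0318
grasp_force: 2.5
```

Request:
play_rows:
  increments:
    - {"offset": [0.001,0,0],"rot": [0,0,0]}
    - {"offset": [0,0,0],"rot": [0,0,0]}
    - {"offset": [0,0,0],"rot": [0,0,0]}

```text
time: 14.8
eef_pos: [0.5981, 0.0614, 0.0053]
eef_rot: [0.693, 0.721, -0.001, 0.001]
wrist_force: [0.6, -8.7, -0.1]
finger_gap: 0.032
grasp_force: 4.2
```

Firm contact with the stop. I back off, lift and swing away to look.

Request:
play_rows:
  increments:
    - {"offset": [-0.005,0,0],"rot": [0,0,0]}
    - {"offset": [-0.03,0,0],"rot": [0,0,0]}
    - {"offset": [-0.01,0,-0.03],"rot": [0,0,0]}
    - {"offset": [0,0,-0.04],"rot": [0,0,0]}
    - {"offset": [0,0,-0.04],"rot": [0,0,0]}
    - {"offset": [-0.03,-0.02,-0.03],"rot": [0,0,0]}
    - {"offset": [-0.04,-0.02,-0.01],"rot": [0,0,0]}
    - {"offset": [-0.04,-0.02,0],"rot": [0,0,0]}
    - {"offset": [-0.04,-0.02,0],"rot": [0,0,0]}
    - {"offset": [-0.04,-0.02,0],"rot": [0,0,0]}
    - {"offset": [-0.04,-0.02,0],"rot": [0,0,0]}
    - {"offset": [-0.04,-0.02,0],"rot": [0,0,0]}

```text
time: 16.0
eef_pos: [0.4687, -0.2575, 0.1553]
eef_rot: [0.694, 0.72, 0.0, 0.0]
wrist_force: [0.6, 0.2, -0.1]
finger_gap: 0.0319
grasp_force: 0.0
```

Request:
play_rows:
  increments:
    - {"offset": [-0.04,-0.02,0],"rot": [0,0,0]}
    - {"offset": [-0.04,-0.02,0],"rot": [0,0,0]}
    - {"offset": [-0.04,-0.02,0],"rot": [0,0,0]}
    - {"offset": [-0.04,-0.02,0],"rot": [0,0,0]}
    - {"offset": [0,0,0],"rot": [0,0,0]}

```text
time: 16.5
eef_pos: [0.3933, -0.4243, 0.155]
eef_rot: [0.696, 0.719, -0.001, 0.001]
wrist_force: [-0.0, 0.0, 0.5]
finger_gap: 0.0317
grasp_force: 0.0
```

```bash
python3 -c "
from h import *
import cv2
print(now())
a=cv2.resize(optics.camera('top')[125:205,205:305,::-1],None,fx=7.5,fy=7.5,interpolation=2)
cv2.imwrite('pics/top6.png',a)
P=proj('top',place(J,BC));print(((P-[205,125])*7.5).round(0))
"
```

```text
(16.5, array([-0.558 ,  0.2192]), np.float64(0.155), 'ang deg', np.float64(-0.28), array([-0. ,  0. ,  0.5]), 0.03173168337920988)
[[548. 186.]
 [169. 209.]
 [174. 429.]
 [558. 406.]]
```

View pics/top6.png

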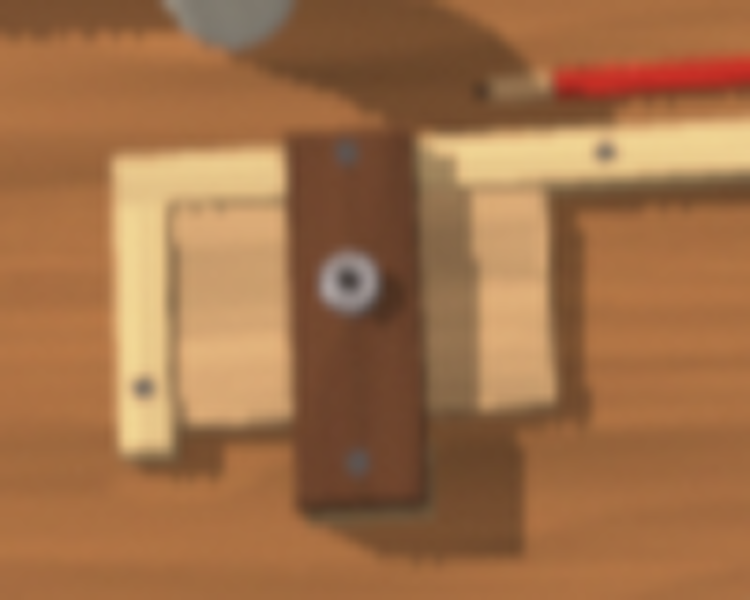

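The board's trailing corners at crop (548,187) and (555,403) are within about 1 mm of the predicted home position of (548,186) and (558,406). It touches the fence and stop, and the bystanders in view haven't moved. I'm handing in.

```bash
python3 -c "
from workcell import env
print(env.hand_in())"
```

```text
the job is handed in; nothing more can be done
None
```

I pushed the board flat under the bridge until it was home against the stop and along the fence, then moved the hand clear and handed in at about 16.5 s; the last camera check put it within about 1 mm of home, but the hand-in returned no verdict.

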